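Load a row of connector blocks into the packing frame and shut its gate

ROBOT

A 7-joint arm with a two-finger parallel gripper is mounted at the origin on the work surface. World frame = base frame: x ahead of the robot, y to its left, z up, the work surface at z = 0. Lengths are in m, angles in rad, forces in N, time in s.
With the tool pointing down it reaches from about 0.4 to 0.875 m from the base axis. Payload 19.3 kg.
Tool frame: the origin (TCP) lies on the centre line of the jaws, within the pads' length; the fingertips stand 11 mm ahead of it and the grasp point (between the pads) lies 8 mm behind it; z points along the fingers, y is the direction in which the jaws open and shut (so a half turn about z gives the same grasp; the last joint's range is limited). The gripper opens to 85 mm and grips with 20 to 120 N. Pads are 22 mm wide; open, the fingers measure 114 mm over their backs; the gripper's body (76 mm by 85 mm) begins 54 mm behind the grasp point. The pads swing forward as they close: fully open they stand 13 mm farther back than shut.
Start: joints at [-1.388, 0.521, -0.036, 1.599, 0.021, 1.021, -0.113], TCP at [0.156, 0.605, 0.242] pointing down, gripper open.
Joint ranges: [-2.91, 2.91], [-0.3, 2.13], [-1.5, 1.42], [0.17, 2.43], [-1.26, 4.41], [0.16, 1.93], [-2.52, 2.52]. Speed limits (rad/s): [1.89, 1.89, 2.39, 2.39, 3.01, 3.01, 3.01].

INTERFACE

Orientations are given as a rotation vector (axis times angle).
In Python, from workcell import ctrl, kin, viewer, finish_job, spotter gives the robot as it stands. Calls block until the motion is done:
- ctrl.movep(position, orientation): joint-space move of the TCP to a pose.
- ctrl.move_linear(position, attitude=None, speed=0.15): straight line of the TCP; attitude=None keeps the orientation; speed is the mean speed in m/s.
- ctrl.movej(angles): joint-space move.
- ctrl.ungrasp() and ctrl.close_gripper(): open the fingers fully, or close them until they stop; the grip force is fixed at half the most.
- ctrl.sleep(seconds).
- kin.inverse_kinematics(position, orientation): joint angles nearest the present ones, or None.
- ctrl.get_state(): the state.
- viewer.camera(name): name is "side" or "top" or "wrist"; returns a dict with "pixels" (384x512x3 uint8, blue, green, red), "z_map" (384x512 float32, m along the optical axis (not along the pixel's ray), 0 where there is no reading), "fx", "fy", "cx", "cy" (pixels), "R" (3x3) and "t" (3): a world point X has camera coordinates R X + t. Camera axes: x right, y down, z forward; pixel columns grow to the right and rows downward; lengths in m; the calibration is good to about 2 mm. A picture is of the moment at which its call begins.
A pose or a line that the arm cannot do raises ctrl.MotionError and nothing moves.
- finish_job(): hands the job in, once; it reports no verdict.
Trained networks look in a picture, given as the dict that the camera call returned (one of the last four; its "shot" number tells which), for a name from the list of things; names that differ only in an ending like _2 or _b are one class to them, and where a whole thing is asked for, a point or a joint stands for the part that bears it (a point fixed in the world has none). Each returns a list of dicts, best first, with "conf" (0 to 1); they miss things now and then, are a little off and sometimes report something else, mostly with a low value. They report only what shows in the picture. A call takes as long as a camera call. They do not tell look-alikes from the thing itself.
- spotter.boxes_of(thing, picture): "extent" ([left, top, right, bottom] in pixels, round what is visible of it).
- spotter.trace(thing, picture): "region" (384x512 bool, what is visible of it) and "extent" ([left, top, right, bottom] in pixels, round what is visible of it).
- spotter.tip_of(thing, picture): "location" ([column, row] in pixels: a listed point, or the origin of a listed thing).
The state is a dict: "time": time; "qpos": joint angles; "qd": joint speeds; "effort": joint torques, N m; "position": TCP position; "tool_rot": TCP orientation; "contact_force": force on the tool from outside, world axes, zero at the start; "torque": the same for the moment, N m; "finger_gap": finger opening in m.
Only numpy, scipy, OpenCV 4.12 (cv2) and the standard library are available. Lean on these libraries where they do the work, as an engineer would, in place of code of your own. Each camera call takes 0.05 s, during which the arm holds its last target.

TASK

Slide the four black connector blocks standing in line, all together as one straight row and without lifting, tipping or splaying them, between the rails of the packing frame until the leading block meets the sprung stop hidden under the hood; press the row firmly against it, pushing with about 16 N and never above 25 N, for a good half second. Then slide the frame's gate fully shut behind the last block and let go. Leave everything else on the table where it is.

Things in the scene. Friction and masses are not known exactly. Their poses are not given: they have to be found in the camera images.
- frame: Packing frame fixed to the table, open underneath: blocks slide on the table itself. Origin on the table, on the channel's centre line at its open mouth; +x is the push-in direction, +z up. Dark steel rails 14 mm high, 37 mm apart inside, from x = 60 to 250 mm; flared lead-ins, 57 mm apart at the mouth (x = 0), narrow to 40 mm at x = 35; slots for the gate at x = 45 mm.
- hood (a point): Centre of the top of the frame's grey hood (80 x 65 x 55 mm, inside height 50 mm) over frame x = 170 to 250 mm. Under it, unseen, a sprung stop pad: its face is set anywhere from frame x = 199 to 227 mm, yields 1 mm per 6 N and springs back. With the row on the stop, the back of the last block lies at x = 55 to 83 mm (up to 4 mm more under load), beyond the gate.
- gate (a joint): Gate: steel strip 4 mm thick, top at 18 mm, sliding across the channel at frame x = 45 mm. 0 = open (on the frame's -y side, clear of the channel), 0.052 m = fully shut; closing moves it along the frame's +y. About 2.5 N of friction; stays where it is left; a block in its way keeps it from shutting. It stands open by the channel, at 0 to 0.006, at first.
- gate_post (a point): Centre of the top of the gate's upright grey post, 12 x 12 mm, top 48 mm above the table, by which the gate is pushed or pinched. It moves with the gate: at frame x = 45 mm, frame y = -97 mm when open and -45 mm when shut.
- part_1: Leading block of the row, nearest the mouth. Each block: black plastic, two screw heads on top, 36 mm along the row (its x, roughly the frame's +x), 32 mm across, 40 mm tall, 0.12 to 0.2 kg, standing on the table; origin at the centre of its underside. The blocks start outside the frame with gaps of 2 to 10 mm, a little crooked.
- part_2: The second block of the row, as part_1.
- part_3: The third block of the row, as part_1.
- part_4: The last block of the row, farthest from the frame, the one to be pushed; as part_1. Dragging the whole row over the table takes some 3 to 7 N.
- spare: A fifth such block, standing apart beside the row, on the side of the frame's +y; not to be moved. Origin at the centre of its underside.
- tape_roll: Bystander: cardboard core ring lying flat, 90 mm across, 48 mm high, on the frame's -y side beyond the gate.
- marker: Bystander: grey marker 14 mm thick, 134 mm long, lying beside the channel on the frame's +y side. Origin at the middle of its underside.
- screwdriver: Bystander: a screwdriver lying beside the row on the frame's -y side.
- small_carton: Bystander: closed small white carton, 70 x 90 x 45 mm.
- mug: Bystander: white mug, about 80 mm across and 90 mm tall.
- jar: Bystander: small closed jar, 60 mm across, 60 mm tall, near the robot's right.
Not all that is in view belongs to the job. What is shaped like the part_3 but pink or red is not meant.

How it is judged:
By the outcome, as a careful person would: the job done as asked, in the order asked, and still so for the second after the job is handed in, with the robot touching nothing.
It also fails if it takes over 64 s, if anything falls off the work surface, if the arm or the gripper's body presses on something with over 40 N, if the wrist force passes 120 N, or if a joint passes its speed limit or range.

## Working session

There is one attempt and no reset: what is moved stays moved. The work goes in short steps, each a Python script; the robot and the scene stay as the last script left them, time stands still between calls to the robot, and variables do not carry over. Pictures are saved under pics/ and viewed, and the job is handed in when it is done.

```bash
ls; mkdir -p pics; python3 - <<'E'
from workcell import ctrl,kin,viewer,spotter
import cv2
s=ctrl.get_state();print(s)
for n in ['top','side','wrist']:
    p=viewer.camera(n);cv2.imwrite(f'pics/{n}0.png',p['pixels'])
    print(n,p['fx'],p['cx'],p['cy'],p['R'],p['t'])
E
```

```text
pics
{'time': 0.0, 'qpos': array([-1.38819831,  0.52198922, -0.03635793,  1.60003599,  0.02119535,
        1.02109815, -0.11276571]), 'qd': array([-0.00086976,  0.00057576,  0.00066763,  0.00082918, -0.00017196,
       -0.0011768 ,  0.0012255 ]), 'effort': array([ 1.63746241e-03, -9.27082300e+01,  1.98024295e+00, -3.69943929e+01,
        1.78716896e-02,  8.14045896e-03,  7.54674420e-05]), 'position': array([0.15625394, 0.60479997, 0.24173081]), 'tool_rot': array([-3.95951261e-01, -3.11645872e+00,  1.79555638e-03]), 'contact_force': array([ 0.10808678, -0.34305413,  0.73996331]), 'torque': array([-0.02410371,  0.01498816, -0.0210298 ]), 'finger_gap': 0.08555677892142419}
top 379.6043880090602 262.599198196681 191.51518193737166 [[-0.00480059 -0.99975237 -0.02172908]
 [-0.99613595  0.00668651 -0.08756976]
 [ 0.08769337  0.02122473 -0.99592137]] [0.00932567 0.52558555 1.34377788]
side 364.04429054167167 254.42223987809166 196.14221358534894 [[ 0.80657891 -0.59094772  0.01453451]
 [-0.40562193 -0.57118065 -0.71359899]
 [ 0.43000153  0.56967838 -0.70040362]] [-0.4150933   0.24647264  0.81569503]
wrist 279.6286722151263 257.51041957218865 191.8966338178156 [[ 0.25011318  0.9682152  -0.00164957]
 [ 0.93387518 -0.2407919   0.26437928]
 [ 0.25557884 -0.06766523 -0.96441738]] [-0.62302278 -0.03376324  0.37815367]
```

View pics/top0.png

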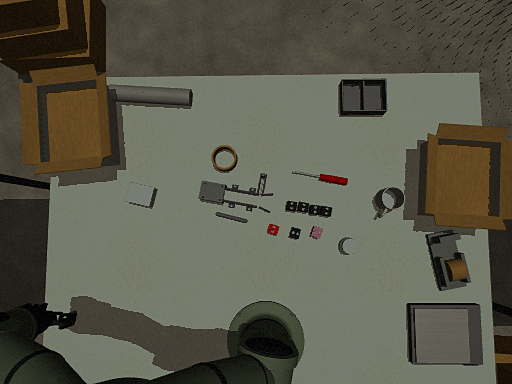

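View pics/side0.png

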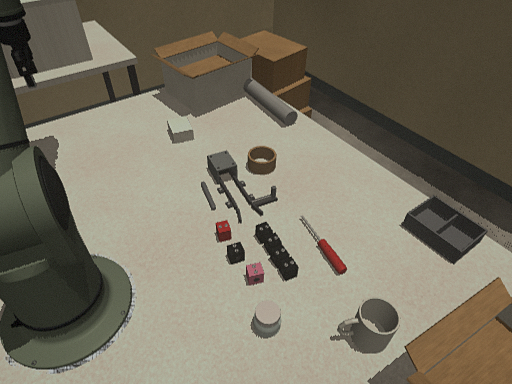

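The top view shows the row of four black blocks at (291,206), (303,207), (314,210) and (326,211). The frame is to their left, with the hood at (212,191) and the gate post near (263,177). Look-alikes: the spare black block at (294,233), standing apart on the frame's +y side, plus red (273,229) and pink (316,232). The in-line four are the job. Next I take rough positions, then a closer wrist view.

```bash
cat > h.py <<'E'
import numpy as np, cv2
from workcell import ctrl,kin,viewer,spotter,finish_job
from scipy.spatial.transform import Rotation as Ro
def ray(p,uv,z):
    d=np.array([(uv[0]-p['cx'])/p['fx'],(uv[1]-p['cy'])/p['fy'],1.]);R=np.array(p['R']);t=np.array(p['t'])
    c=-R.T@t; w=R.T@d; return c+w*(z-c[2])/w[2]
def proj(p,X):
    c=np.array(p['R'])@np.array(X)+np.array(p['t']); return p['fx']*c[0]/c[2]+p['cx'],p['fy']*c[1]/c[2]+p['cy']
E
python3 - <<'E'
from h import *
p=viewer.camera('top')
for n,uv,z in [('p1',(291,206),.04),('p4',(326,211),.04),('hood',(212,191),.055),('post',(263,177),.048),('spare',(294,233),.04),('red',(273,229),.04),('pink',(316,232),.04),('tape',(225,158),.048),('sd',(333,180),.02),('mouth',(270,203),.014),('jar',(346,245),.06)]:
    print(n,ray(p,uv,z).round(3))
# tool rotation matrix and wrist camera relation
s=ctrl.get_state();print(Ro.from_rotvec(s['tool_rot']).as_matrix().round(3))
w=viewer.camera('wrist');print((-w['R'].T@w['t']).round(3), s['position'])
for n in ['hood','gate_post']:
    print(n,[(d['conf'],d['location'],ray(p,d['location'],.055 if n=='hood' else .048).round(3)) for d in spotter.tip_of(n,p)])
E
```

```text
p1 [ 0.472 -0.094  0.04 ]
p4 [ 0.454 -0.217  0.04 ]
hood [0.526 0.184 0.055]
post [0.575 0.004 0.048]
spare [ 0.377 -0.104  0.04 ]
red [ 0.391 -0.03   0.04 ]
pink [ 0.38  -0.181  0.04 ]
tape [0.644 0.139 0.048]
sd [ 0.566 -0.248  0.02 ]
mouth [ 0.485 -0.02   0.014]
jar [ 0.336 -0.281  0.06 ]
[[-0.968  0.25  -0.   ]
 [ 0.25   0.968 -0.001]
 [-0.    -0.001 -1.   ]]
[0.091 0.621 0.373] [0.15628946 0.60494326 0.24194165]
hood [(0.64, [213.7, 189.8], array([0.53 , 0.178, 0.055]))]
gate_post [(0.4, [264.6, 176.9], array([ 0.575, -0.002,  0.048]))]
```

```bash
cat >> h.py <<'E'
def rot(h,tilt=0,flip=1):
    # tool x along heading h (rad, world); tilt>0: tip leads in heading direction
    f=np.array([np.cos(h),np.sin(h),0.])*flip; z=np.array([0,0,-1.])
    M=np.stack([f,np.cross(z,f),z],1)
    ax=np.cross(z,np.array([np.cos(h),np.sin(h),0.]))
    return (Ro.from_rotvec(ax*tilt)*Ro.from_matrix(M)).as_rotvec()
E
python3 - <<'E'
from h import *
q0=ctrl.get_state()['qpos']
for fl in (1,-1):
  for P in [(.47,-.10,.28),(.5,.0,.28),(.45,-.27,.03),(.49,.05,.03),(.64,0,.03)]:
    q=kin.inverse_kinematics(P,rot(1.4,flip=fl)); print(fl,P,None if q is None else q.round(2))
E
```

```text
1 (0.47, -0.1, 0.28) [-0.59  0.34  0.88  1.95 -0.32  0.99  0.26]
1 (0.5, 0.0, 0.28) [-0.63  0.33  0.65  1.9  -0.24  0.99 -0.04]
1 (0.45, -0.27, 0.03) [ 0.3   0.71  0.17  2.01 -0.26  0.45  0.49]
1 (0.49, 0.05, 0.03) [-0.42  0.7   0.27  2.09 -0.44  0.41  0.03]
1 (0.64, 0, 0.03) [-0.34  0.86  0.39  1.7  -0.48  0.67  0.13]
-1 (0.47, -0.1, 0.28) [-0.82  0.66  1.4   1.96 -0.71  1.17 -2.44]
-1 (0.5, 0.0, 0.28) [ 0.79  0.55 -1.27  1.84  0.56  1.19  2.31]
-1 (0.45, -0.27, 0.03) [-0.21  1.04  1.    2.03 -1.24  0.88 -1.78]
-1 (0.49, 0.05, 0.03) [-0.02  0.68 -0.27  2.07  0.4   0.44  2.37]
-1 (0.64, 0, 0.03) [ 0.62  1.22 -1.28  1.64  1.23  1.28  2.05]
```

```bash
python3 - <<'E'
from h import *
ctrl.movep([.47,-0.0,.26],rot(1.40))
ctrl.close_gripper()
p=viewer.camera('wrist');cv2.imwrite('pics/w1.png',p['pixels'])
im=cv2.resize(p['pixels'],None,fx=1.5,fy=1.5);cv2.imwrite('pics/w1b.png',im)
np.savez('w1.npz',**{k:np.array(v) for k,v in p.items()})
s=ctrl.get_state();print(s['time'],s['position'],s['contact_force'],s['finger_gap'])
for n in ['hood','gate_post','part_1','spare']:
    for d in spotter.tip_of(n,p): print(n,round(d['conf'],2),np.round(d['location'],1))
for n in ['part_1']:
    for d in spotter.boxes_of(n,p): print(n,round(d['conf'],2),np.round(d['extent'],1))
E
```

```text
3.5917 [4.70005576e-01 9.94201805e-06 2.59993729e-01] [-0.09101168 -0.28725899  0.34998023] 0.00016705016004470006
gate_post 0.96 [345.6 152.4]
part_1 0.8 [204.8 192.6]
part_1 0.78 [272.2 226.9]
spare 0.91 [211.8 243.5]
part_1 0.88 [258.9 214.9 284.3 233.3]
part_1 0.66 [187.3 181.8 217.2 214.5]
```

View pics/w1b.png

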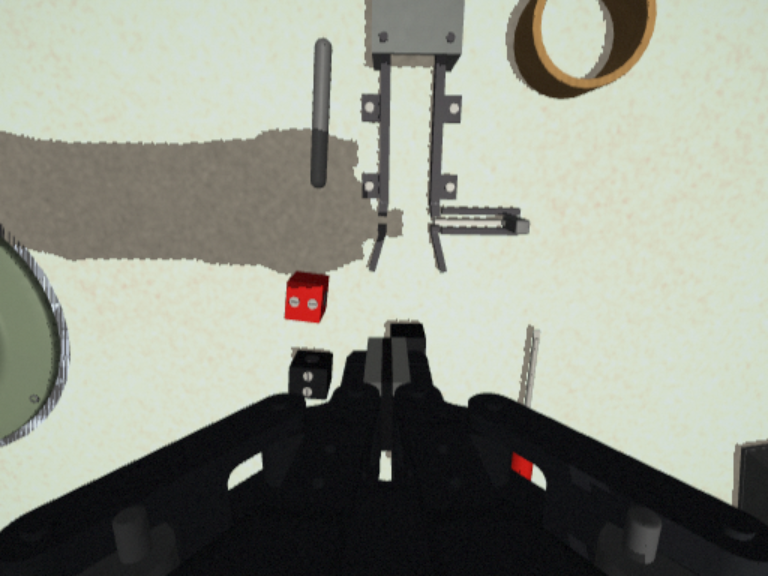

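```bash
python3 - <<'E'
from h import *
ctrl.movep([.445,-0.28,.24],rot(1.40))
p=viewer.camera('wrist')
im=cv2.resize(p['pixels'],None,fx=1.5,fy=1.5);cv2.imwrite('pics/w2b.png',im)
np.savez('w2.npz',**{k:np.array(v) for k,v in p.items()})
print(ctrl.get_state()['time'])
E
cat > m.py <<'E'
from h import *
def hm(f,xr,yr,res=.0005):
    p=dict(np.load(f)); Z=p['z_map'];v,u=np.mgrid[0:384,0:512]
    C=np.stack([(u-p['cx'])/p['fx']*Z,(v-p['cy'])/p['fy']*Z,Z],-1)
    W=(C-p['t'])@p['R']; ok=Z>0
    return W[ok],p['pixels'][ok]
E
python3 - <<'E'
from m import *
W,c=hm('w1.npz',0,0)
g=c.mean(1)
for lo,hi in [(.010,.018),(.04,.052),(.052,.06)]:
    m=(W[:,2]>lo)&(W[:,2]<hi)&(W[:,1]>-.06)&(W[:,0]>.4)&(W[:,0]<.62)
    print(lo,m.sum(),W[m].min(0).round(3),W[m].max(0).round(3))
m=(abs(W[:,2])<.01)&(W[:,0]>.45)&(W[:,0]<.6)&(g>120);print('table',np.median(W[m][:,2]))
E
```

```text
4.9833
0.01 2938 [ 0.4  -0.05  0.01] [0.62  0.177 0.018]
0.04 671 [ 0.4   -0.044  0.04 ] [0.62  0.176 0.052]
0.052 2145 [0.485 0.138 0.052] [0.554 0.182 0.057]
table -0.0009081501528705696
```

View pics/w2b.png

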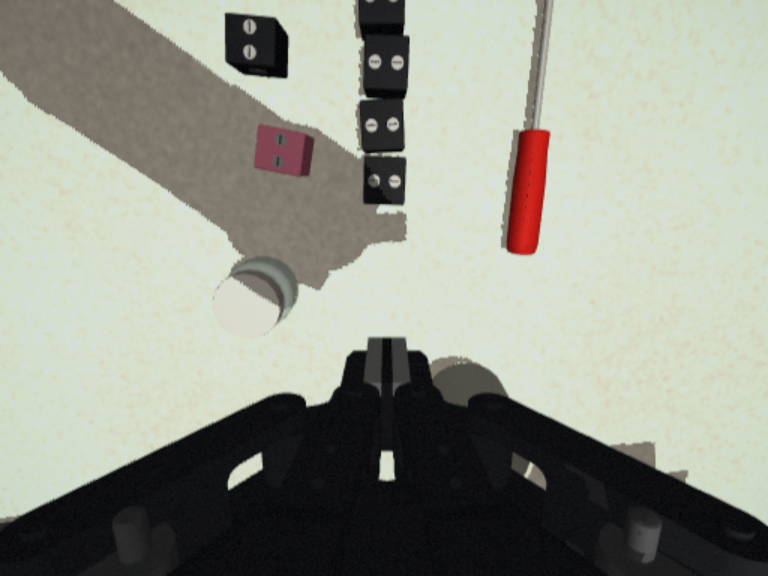

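The wrist views show the frame channel (mouth at 1.5× px (375..443, 268), gate post (522,222)), and in the second the row with part_4 at (384,180), part_3 (382,125), part_2 (386,64), part_1 at the top. I rectify both at known heights for measuring.

```bash
cat > r.py <<'E'
from h import *
def rectify(p,z,O,h,x0,x1,y0,y1,s):
    # output: column = x (mm*s), row = y ; heading coords
    ex=np.array([np.cos(h),np.sin(h),0]);ey=np.array([-np.sin(h),np.cos(h),0])
    xs=np.arange(x0,x1,1/s);ys=np.arange(y1,y0,-1/s)
    X,Y=np.meshgrid(xs,ys)
    P=np.array([O[0],O[1],z])+X[...,None]/1e3*ex+Y[...,None]/1e3*ey
    C=P@np.array(p['R']).T+p['t']
    mx=(C[...,0]/C[...,2]*p['fx']+p['cx']).astype(np.float32);my=(C[...,1]/C[...,2]*p['fy']+p['cy']).astype(np.float32)
    im=cv2.remap(p['pixels'],mx,my,cv2.INTER_CUBIC)
    for x in range(int(np.ceil(x0/20)*20),int(x1),20):
        cv2.line(im,(int((x-x0)*s),0),(int((x-x0)*s),6),(0,0,255),1);cv2.putText(im,str(x),(int((x-x0)*s)-8,16),0,.35,(0,0,255))
    for y in range(int(np.ceil(y0/10)*10),int(y1),10):
        cv2.line(im,(0,int((y1-y)*s)),(6,int((y1-y)*s)),(255,0,0),1);cv2.putText(im,str(y),(8,int((y1-y)*s)+4),0,.35,(255,0,0))
    return im
E
python3 - <<'E'
from r import *
p=dict(np.load('w1.npz'));O=(.485,-.02);h=1.40
cv2.imwrite('pics/r1.png',rectify(p,.014,O,h,-30,220,-110,50,3.2))
cv2.imwrite('pics/r1h.png',rectify(p,.0478,O,h,20,100,-130,-20,5))
p=dict(np.load('w2.npz'))
cv2.imwrite('pics/r2.png',rectify(p,.04,O,h,-240,-40,-50,60,4))
E
```

```text
(no output)
```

View pics/r1.png

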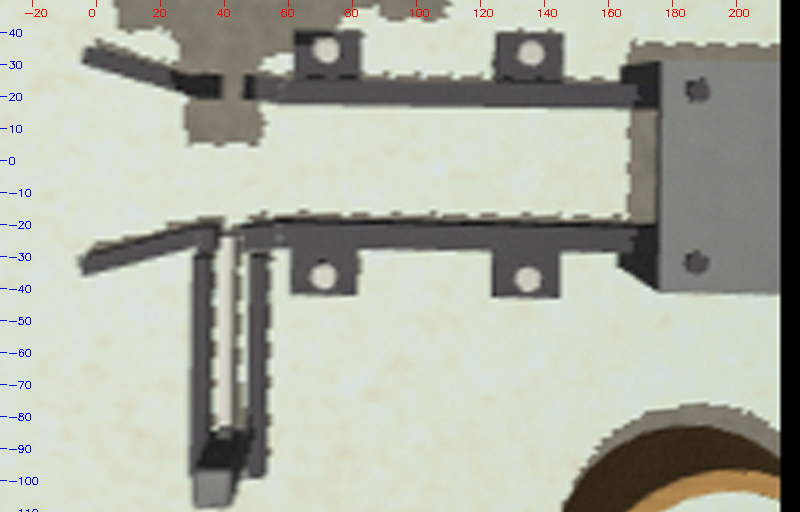

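View pics/r2.png

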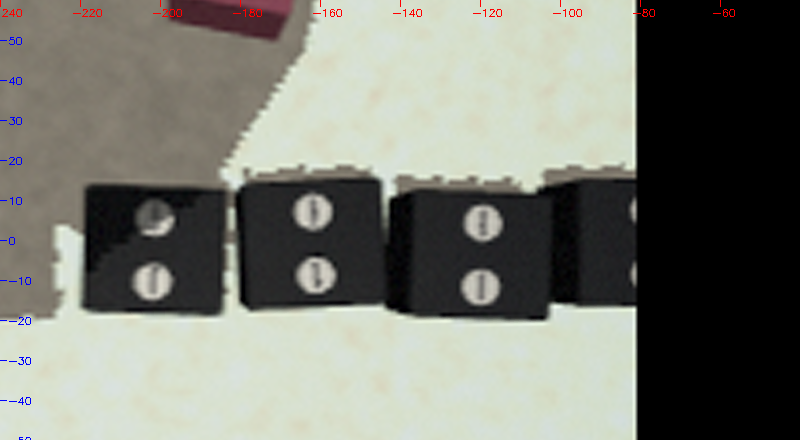

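View pics/r1h.png

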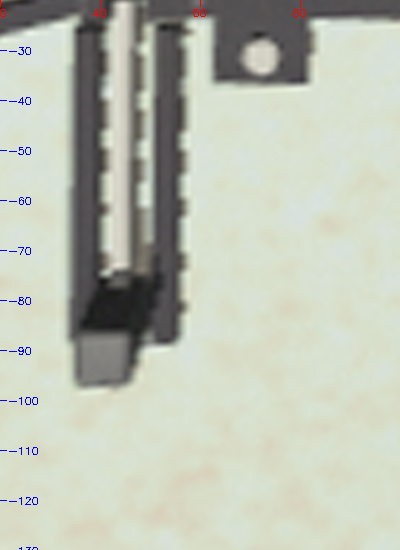

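Measured in working coordinates (origin (0.485,−0.02), heading 1.40):
- The frame axis is about 0.015 rad clockwise of heading 1.40.
- The mouth is at x≈−3, with its centre at y≈0.
- The back of part_4 is at x≈−220, y≈−2, and the blocks are within about 1° of the heading.

The open post's top centre is about (41,−92). Next is the approach behind part_4, then the first push stage.

```bash
cat >> h.py <<'E'
O=np.array([.485,-.02]);H=1.40
ex=np.array([np.cos(H),np.sin(H)]);ey=np.array([-ex[1],ex[0]])
def wp(x,y,z): # mm in working coords
    q=O+ex*x/1e3+ey*y/1e3; return np.array([q[0],q[1],z/1e3])
def wc(P): d=np.array(P[:2])-O; return np.array([d@ex,d@ey])*1e3
def F(n=1): 
    a=[]
    for i in range(n):
        if i: ctrl.sleep(.02)
        a.append(ctrl.get_state()['contact_force'])
    f=np.mean(a,0); return np.array([f[:2]@ex,f[:2]@ey,f[2]])
ZP=27.5; AT=rot(1.392,.04)
E
python3 - <<'E'
from h import *
ctrl.movep(wp(-255,-1.5,110),AT)
ctrl.move_linear(wp(-255,-1.5,ZP),speed=.1)
b=F(4);np.save('bias.npy',b);print('bias',b.round(2))
for x in [-240,-236,-234,-232,-230,-228]:
    ctrl.move_linear(wp(x,-1.5,ZP),speed=.05); f=F()-b; print(x,f.round(2),ctrl.get_state()['time'])
    if f[0]<-.6: break
for n in ['wrist','side']:
    p=viewer.camera(n);cv2.imwrite(f'pics/{n}3.png',p['pixels'])
E
```

```text
bias [-0.5   0.15  0.02]
-240 [-0.09 -0.37 -0.74] 7.0417
-236 [ 0.08  0.03 -0.46] 7.2917
-234 [ 0.37  0.19 -0.51] 7.5417
-232 [ 0.78  0.01 -0.08] 7.7917
-230 [ 0.75  0.18 -0.27] 8.0417
-228 [ 0.88  0.2  -1.19] 8.2917
```

View pics/wrist3.png

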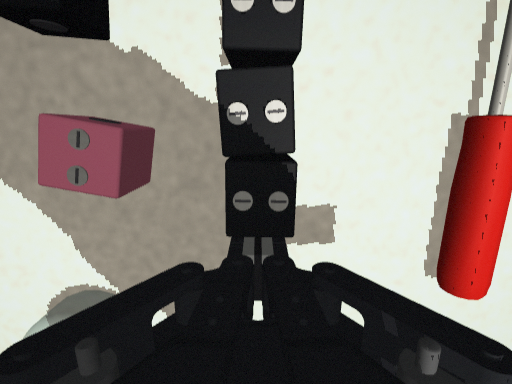

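The wrist view shows the fingertips centred (col 257) on part_4's back (col 260, row 237), with the row in line ahead. Pushing on.

```bash
python3 - <<'E'
from h import *
b=np.load('bias.npy')
for x in [-215,-200,-185,-170,-160]:
    ctrl.move_linear(wp(x,-1.0,ZP),speed=.04); f=F(3)-b; print(x,f.round(2),round(ctrl.get_state()['time'],2))
    if f[0]<-12: break
for n in ['wrist','side','top']:
    p=viewer.camera(n);cv2.imwrite(f'pics/{n}4.png',p['pixels'])
    if n!='wrist':
        u,v=proj(p,wp(-70,0,20)); u,v=int(u),int(v)
        cv2.imwrite(f'pics/{n}4c.png',cv2.resize(p['pixels'][max(v-70,0):v+70,max(u-100,0):u+100],None,fx=4,fy=4,interpolation=2))
E
```

```text
-215 [ 0.15  0.04 -0.4 ] 8.9
-200 [ 0.19  0.2  -0.11] 9.46
-185 [-0.13 -0.03 -0.03] 10.02
-170 [ 0.26 -0.28 -0.05] 10.57
-160 [ 0.66 -0.53  0.27] 11.01
```

View pics/wrist4.png

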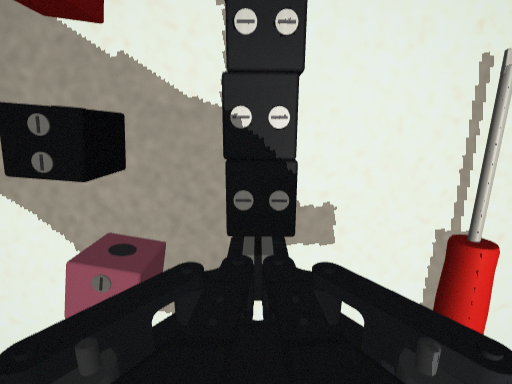

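View pics/side4c.png

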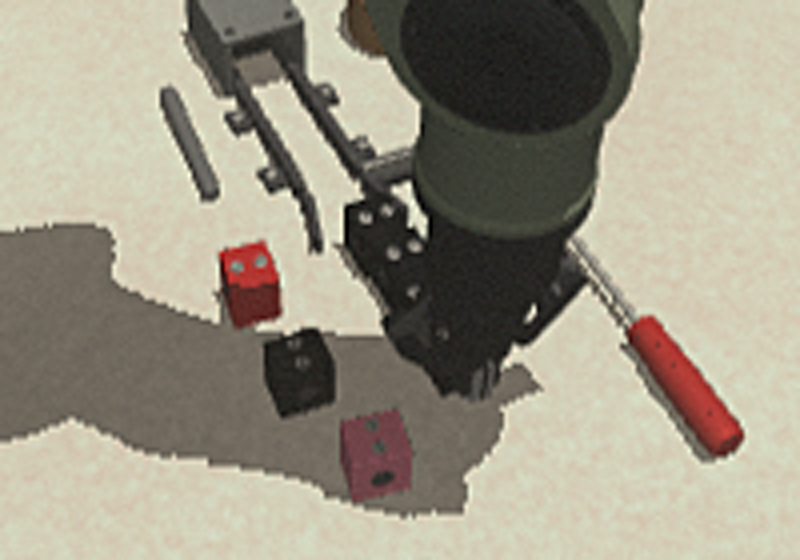

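View pics/top4c.png

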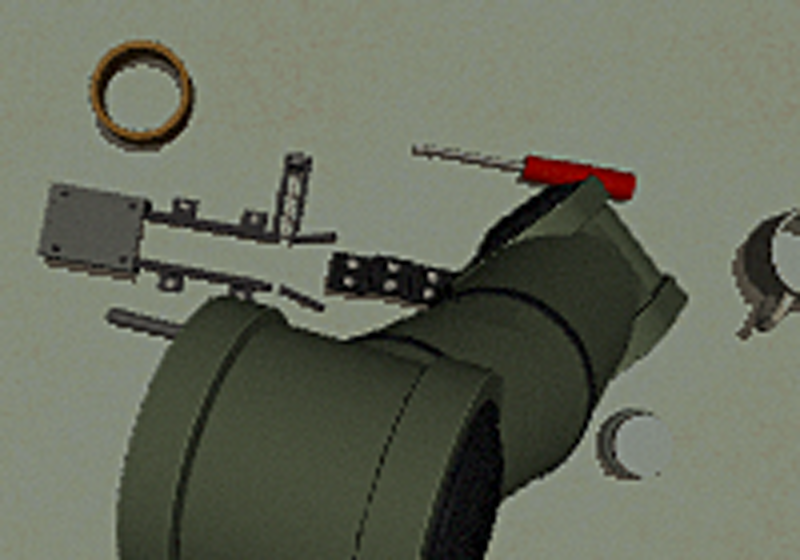

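The row is closed up and straight: three blocks are in line in the wrist view (cols 225–300). In the top crop its front sits at the mouth at (328,274), centred between the lead-in tips at (335,238) and (322,307). Continuing into the channel.

```bash
python3 - <<'E'
from h import *
b=np.load('bias.npy')
for x in [-145,-130,-115,-100,-85,-65,-45,-25,-5,15,30]:
    ctrl.move_linear(wp(x,-1.0,ZP),speed=.045); f=F(2)-b; print(x,f.round(2),round(ctrl.get_state()['time'],2))
    if f[0]<-8: break
for n in ['wrist','side']:
    p=viewer.camera(n);cv2.imwrite(f'pics/{n}5.png',p['pixels'])
E
```

```text
-145 [ 0.81 -0.02  0.6 ] 11.66
-130 [ 0.16 -0.1  -0.08] 12.16
-115 [0.29 0.02 0.54] 12.66
-100 [ 0.45 -0.18  0.22] 13.16
-85 [ 1.22 -0.32 -0.23] 13.66
-65 [ 0.71  0.07 -0.03] 14.27
-45 [-0.    0.03  0.76] 14.88
-25 [ 0.89 -0.49 -0.29] 15.48
-5 [ 0.09 -0.23 -0.33] 16.09
15 [ 0.49 -0.7  -0.18] 16.7
30 [ 1.27 -0.33  0.22] 17.2
```

View pics/wrist5.png

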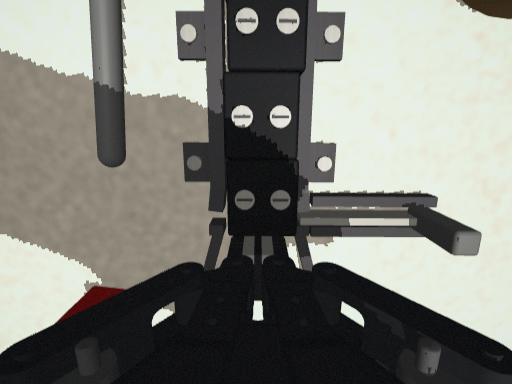

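View pics/side5.png

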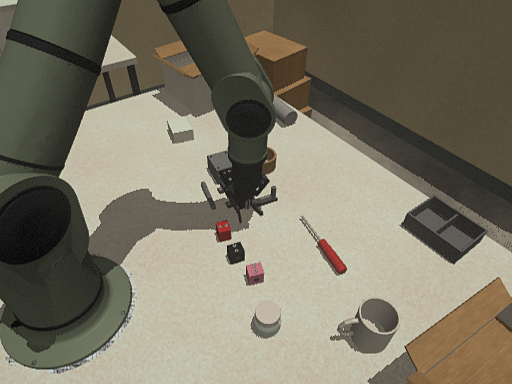

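The row is straight inside the rails, with part_4 (260,198) crossing the gate line. The gate is still open, post at (463,243). Next I creep until the stop is felt.

```bash
python3 - <<'E'
from h import *
b=np.load('bias.npy')
x=30.
while x<78:
    x+=1.5; ctrl.move_linear(wp(x,-1.1,ZP),speed=.03); f0=F()-b; f=F(3)-b
    print(x,f0[0].round(2),f.round(2),wc(ctrl.get_state()['position']).round(2),round(ctrl.get_state()['time'],2))
    if min(f[0],f0[0])<-4: break
E
```

```text
31.5 -0.42 [-0.92 -0.12  0.04] [31.46 -1.1 ] 17.58
33.0 -2.81 [-2.52 -0.15  0.75] [32.87 -1.13] 17.87
34.5 -2.03 [-2.41 -0.52  0.78] [34.56 -1.09] 18.15
36.0 -1.66 [-1.64 -0.61  0.95] [36.16 -1.12] 18.43
37.5 -1.69 [-1.8  -0.32  0.88] [37.66 -1.07] 18.72
39.0 -1.91 [-2.38 -0.24  0.26] [39.15 -1.06] 19.0
40.5 -2.14 [-1.93  0.09  0.69] [40.62 -1.08] 19.28
42.0 -3.21 [-2.45 -0.27  1.05] [42.13 -1.08] 19.57
43.5 -1.75 [-1.49  0.39  0.46] [43.65 -1.11] 19.85
45.0 -3.01 [-3.03  0.07  1.32] [45.02 -1.14] 20.13
46.5 -7.04 [-6.6   0.26  1.31] [45.96 -1.13] 20.42
```

```bash
python3 - <<'E'
from h import *
b=np.load('bias.npy')
x=46.5
while x<56:
    x+=.5; ctrl.move_linear(wp(x,-1.1,ZP),speed=.01); f=F(4)-b
    print(x,f.round(2),wc(ctrl.get_state()['position']).round(2),round(ctrl.get_state()['time'],2))
    if f[0]<-14.6: break
t=ctrl.get_state()['time']
for i in range(10):
    ctrl.sleep(.1); print((F()-b)[0].round(2),end=' ')
print(ctrl.get_state()['time']-t)
p=viewer.camera('wrist');cv2.imwrite('pics/w6.png',p['pixels'])
E
```

```text
47.0 [-9.39 -0.21  1.43] [46.05 -1.13] 20.72
47.5 [-11.07   0.28   2.44] [46.25 -1.15] 21.02
48.0 [-12.36   0.12   2.75] [46.43 -1.15] 21.32
48.5 [-14.07   0.54   2.86] [46.73 -1.17] 21.62
49.0 [-15.75   0.4    3.12] [46.94 -1.18] 21.92
-14.85 -15.56 -16.73 -15.72 -15.75 -15.27 -16.05 -15.36 -15.85 -15.6 1.0
```

View pics/w6.png

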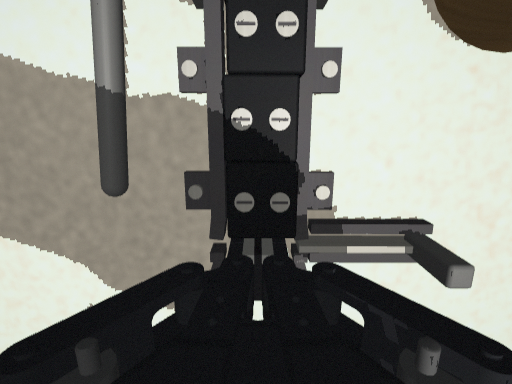

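The push held 14.9–16.7 N for 1 s, and the row is straight with part_4 clear of the gate slot. Retreating slowly, then checking.

```bash
python3 - <<'E'
from h import *
from r import rectify
b=np.load('bias.npy')
ctrl.move_linear(wp(43,-1.1,ZP),speed=.015); print((F(2)-b).round(2))
ctrl.move_linear(wp(25,-1.1,ZP),speed=.05)
ctrl.move_linear(wp(15,-1.1,150),speed=.15)
p=viewer.camera('wrist');cv2.imwrite('pics/w7.png',p['pixels'])
np.savez('w7.npz',**{k:np.array(v) for k,v in p.items()})
cv2.imwrite('pics/r7.png',rectify(p,.04,O,H,30,190,-40,40,5))
cv2.imwrite('pics/r7p.png',rectify(p,.048,O,H,10,90,-120,-20,6))
for d in spotter.tip_of('gate_post',p): print(d['conf'],d['location'],wc(ray(p,d['location'],.048)).round(1))
print(ctrl.get_state()['time'])
E
```

```text
[ 0.95 -0.13 -0.54]
0.85 [367.8, 170.7] [ 38.8 -93.5]
25.1083
```

View pics/w7.png

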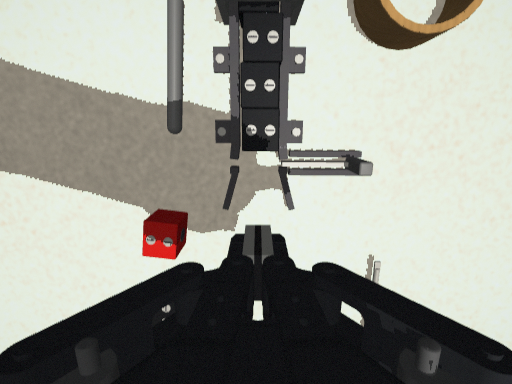

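View pics/r7.png

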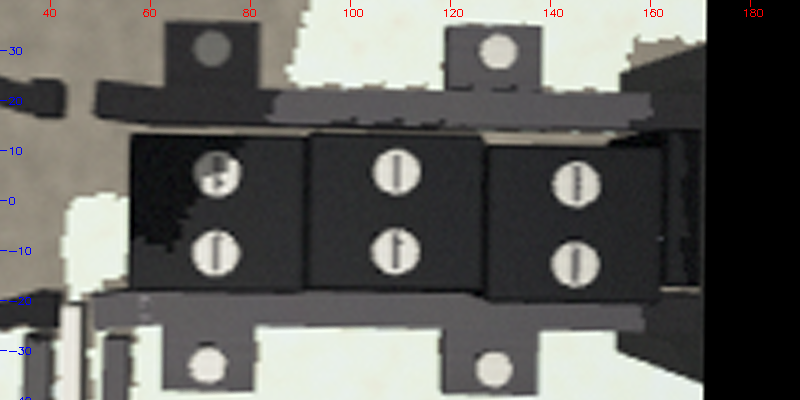

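View pics/r7p.png

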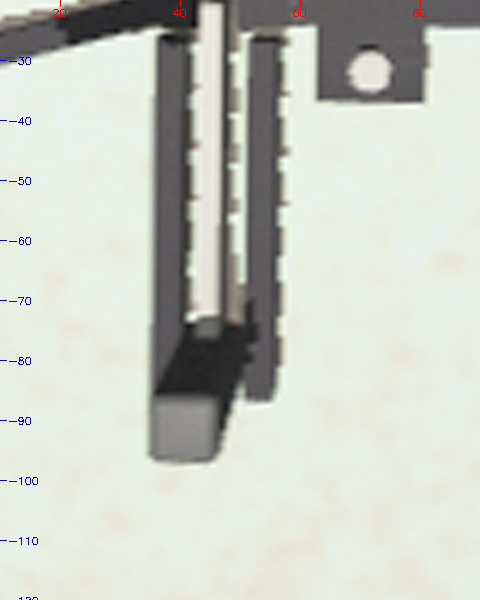

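The row is still straight: backs, screws and rails are aligned, and part_4's back is at x=56, clear of the gate at 42. The post's top is at (40.7,−91), i.e. about 45 mm to close. Pushing the post with the closed fingers.

```bash
python3 - <<'E'
from h import *
A=rot(1.386)
def g(y): return 41-(-0.014)*0+ (y+91)*(-np.sin(1.386-1.40)) # x along frame +y
ctrl.movep(wp(g(-130),-130,110),A)
ctrl.move_linear(wp(g(-130),-130,36),speed=.15)
b=F(4);np.save('bias2.npy',b)
y=-122.
while y<-60:
    ctrl.move_linear(wp(g(y),y,36),speed=.05); f=F(2)-b
    print(y,f.round(2),wc(ctrl.get_state()['position']).round(1),round(ctrl.get_state()['time'],2))
    if f[1]<-6 or abs(f[0])>6: break
    y+=6 if y<-78 else 1.5
p=viewer.camera('wrist');cv2.imwrite('pics/w8.png',p['pixels'])
E
```

```text
-122.0 [0.39 0.18 0.06] [  40.8 -121.9] 26.73
-116.0 [ 0.22  0.28 -0.75] [  40.7 -115.8] 27.02
-110.0 [ 0.22 -0.04 -0.36] [  40.8 -109.8] 27.3
-104.0 [ 0.02  0.04 -0.68] [  40.9 -103.7] 27.58
-98.0 [ 0.14 -0.04 -0.63] [ 41.  -97.6] 27.87
-92.0 [-0.19 -0.26 -1.29] [ 41.  -91.6] 28.15
-86.0 [-0.09  0.43 -0.3 ] [ 41.1 -85.6] 28.43
-80.0 [ 0.57  0.72 -0.52] [ 41.2 -79.7] 28.72
-74.0 [-0.35  0.05 -0.99] [ 41.3 -73.6] 29.0
-72.5 [ 0.83 -0.36  0.05] [ 41.2 -72.5] 29.27
-71.0 [ 0.28 -1.52 -0.63] [ 41.3 -71. ] 29.53
-69.5 [ 0.05 -0.22 -0.36] [ 41.3 -69.4] 29.8
-68.0 [ 0.7  -1.09 -0.54] [ 41.3 -67.8] 30.07
-66.5 [ 0.51 -2.    0.02] [ 41.4 -66.5] 30.33
-65.0 [ 0.56 -9.05 -5.05] [ 41.3 -66.2] 30.6
```

View pics/w8.png

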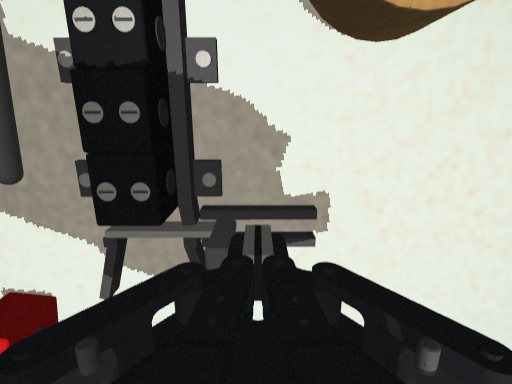

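The gate strip spans the channel (cols 105–215, row 232), and the force rises sharply at the end stop. One small extra press, then back off and check.

```bash
python3 - <<'E'
from h import *
from r import rectify
b=np.load('bias2.npy')
def g(y): return 41+ (y+91)*(-np.sin(1.386-1.40))
ctrl.move_linear(wp(g(-64.4),-64.4,36),speed=.02); print((F(3)-b).round(2),wc(ctrl.get_state()['position']).round(2))
ctrl.move_linear(wp(g(-85),-85,36),speed=.05)
ctrl.move_linear(wp(30,-95,150),speed=.15)
ctrl.movep(wp(-10,-30,210),rot(1.386))
p=viewer.camera('wrist');cv2.imwrite('pics/w9.png',p['pixels'])
cv2.imwrite('pics/r9p.png',rectify(p,.048,O,H,10,110,-80,40,5))
for d in spotter.tip_of('gate_post',p): print(d['conf'],d['location'],wc(ray(p,d['location'],.048)).round(1))
q=viewer.camera('side');cv2.imwrite('pics/side9.png',q['pixels'])
print(ctrl.get_state()['time'])
E
```

```text
[  0.56 -11.86  -6.85] [ 41.32 -66.09]
0.91 [274.1, 133.2] [ 37.9 -46.8]
33.0333
```

View pics/w9.png

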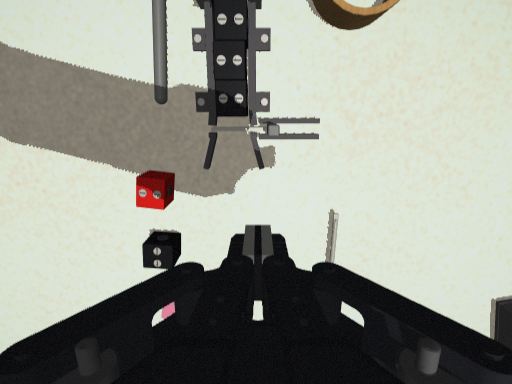

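View pics/r9p.png

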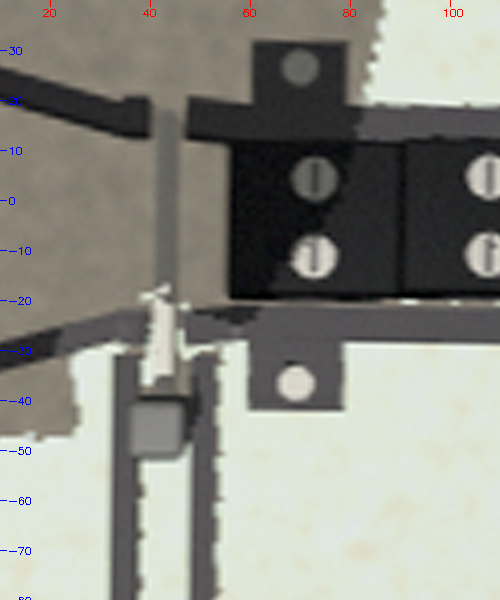

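View pics/side9.png

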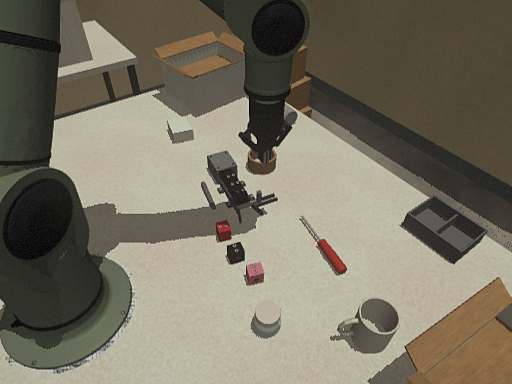

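The post's top is at y≈−45.5, which matches the shut position. The strip spans the channel at x≈43, part_4's back is at x=56, and the bystanders are where they were. Handing in.

```bash
python3 -c "
from h import *
finish_job()"
```

```text
the job is handed in; nothing more can be done
```

The row is against the sprung stop, the gate is shut behind it, and I handed the job in at about 33 s on the robot's clock.

**Row:** I pushed it in with closed fingers low on part_4's back. The stop met the row with part_4's back about 59 mm past the mouth. I held the press for 1 s at 14.9–16.7 N, above 14 N for about 1.5 s in all, and no reading went over 17 N. I could only read the force between moves, so brief peaks during a move were not measured.

**Gate:** I pushed the post until it hit its end stop at about 12 N, then drew the arm clear.

**Last checks:**
- **Row:** it stands straight between the rails, with about 12 mm clear behind the gate. Three of the four blocks were visible; the leading one is under the hood.
- **Gate post:** by my measurement in the picture it lies at y ≈ −45.5 mm, against −45 mm for shut. The network put it at −46.8 mm. The strip spans the full channel.
- **Other things:** the spare, red and pink blocks, marker, tape roll, screwdriver, small carton, jar and mug look unmoved in the pictures. I did not measure them.

No check failed.

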